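# Latch the sprung length stop and bring the workpiece up to it

### The job

With closed fingertips, push the sprung slide of the length-stop fixture all the way to its end stop and let go, so that it springs back and latches on its stop pin at mid position. Then push the wooden workpiece along its channel until it lies against the nose of the latched slide, and leave it there. Only push: do not lift the workpiece, do not touch the stop pin, and leave the tools lying around and on the fixture where they are.

Things in the scene. Friction and masses are not known exactly. Their poses are not given: they have to be found in the camera images.
- fixture: fixed length-stop fixture: grey metal plate 160 (x) by 345 mm (y, -170 to +175), top 12 mm over the bench. Origin at bench height on the centre line of slide and channel; +y runs from slide to channel. A steel bridge (y = -68 to -42 mm, top 52 mm over the bench) spans the slide. Channel: y = 35 to 170 mm, open at its +y end, 54 mm wide, rail tops 20 mm over the bench
- slide (a joint): travel of the sprung slide along the fixture's +y, m: 0 = out (rest), 0.050 = end stop, 0.030 = mid position, held by the stop pin. Takes 4 N at rest to 7 N at the end, 1 to 2 N more from 4 to 20 mm where a ramp lifts the pin; the end stop is hard. Let go short of 0.030 it springs back to 0; beyond, it springs back to 0.030 within half a second and stays
- push_face (a point): middle of the outer (-y) face of the black upright push plate at the slide's -y end, 45 mm over the bench; moves with the slide; axes as the fixture's: push along +y. The plate is 50 mm wide (x), 12 mm thick (y), from 13 to 65 mm over the bench. Free on its outer side; at the end stop it is still 25 mm short of the bridge
- stop_face (a point): middle of the +y face of the slide's nose, a steel plate 44 mm wide, 14 to 44 mm over the bench, which the workpiece is to lie against; 30 mm over the bench, moves with the slide, axes as the fixture's. At fixture y = -20 mm with the slide out, +10 mm latched, +30 mm at the end stop
- stop_pin (a joint): height in m of the sprung vertical stop pin: 0 = down, about 0.007 while the slide's ramp lifts it. It moves by itself; do not touch it.
- pin_top (a point): top of the stop pin's black round head (18 mm diameter), above the bridge, 68.5 mm above the bench with the pin down.
- workpiece_centre (a point): centre of the workpiece, a loose plain wooden block 90 x 50 x 35 mm lying on the plate in the channel, its 90 mm length (its own x) along the channel, so its ends are 45 mm from here; centre 29.5 mm, top 47 mm over the bench, 2 mm play on either side. Push its outer (+y) end, towards the fixture's -y
- hexkey: bystander: bent steel hex key, 93 x 33 x 4 mm, lying on the fixture's plate on its -x side; origin under its middle
- pliers: bystander: pliers with blue handles, 141 x 52 x 12 mm, on the bench on the fixture's -x side; origin under its middle
- screwdriver: bystander: black screwdriver, 192 x 22 x 22 mm, on the bench on the fixture's -x side; origin under its middle
- brush: bystander: wire brush with a wooden back, 124 x 30 x 35 mm, on the bench on the fixture's +x side; origin under its middle
- tape_roll: bystander: roll of black tape, 63 mm across, 19 mm high, on the bench on the fixture's +x side; origin under its middle
- workpiece: the same workpiece, origin at the middle of its underside
Not all that is in view belongs to the job. There is more than one size of the workpiece; the job needs the middle-sized.

How it is judged:
On the way, in this order (a step that is already met when the one before it is completed fails the run):
1. the slide is pushed to its end stop (within 7 mm) (value of joint slide above 0.043 m).
2. the slide is let go, has sprung back and rests latched on the stop pin (value of joint slide between 0.027 and 0.033 m and value of joint stop_pin below 0.003 m and contact force between the fingers and slide below 0.1 N), for 0.2 s.
3. the workpiece lies against the nose of the latched slide (value of joint slide between 0.027 and 0.033 m and value of joint stop_pin below 0.003 m and y of workpiece_centre in the frame of stop_face between 0.042 and 0.0485 m and x of workpiece_centre in the frame of stop_face between -0.008 and 0.008 m), for 0.1 s.
At the end, for the whole second after the job is handed in: the slide rests latched at mid position (30 mm, within 3 mm) with the stop pin down; the workpiece lies flat in the channel against the slide's nose (gap under 3.5 mm), at rest and let go (all of step 3 and linear speed of workpiece below 0.01 m/s and angle between workpiece_centre's own z axis and vertical below 0.05 rad); the robot touches nothing.
It fails at once if the workpiece is lifted or tipped (z of workpiece_centre in the frame of fixture above 0.04 m or angle between workpiece_centre's own z axis and vertical above 0.25 rad).
It fails at once if the robot touches the stop pin (contact force between any of the fingers, the arm and stop_pin above 0.3 N).
It fails at once if a tool lying around or on the fixture is moved by more than 15 mm (distance of any of hexkey, pliers, screwdriver, brush, tape_roll from where it was at the start of the episode above 0.015 m).
It also fails if it takes over 48 s, if anything falls off the work surface, if the arm or the gripper's body presses on something with over 40 N, if the wrist force passes 120 N, or if a joint passes its speed limit or range.

### The arm

A 6-joint arm with a two-finger parallel gripper is mounted at the origin on the work surface; the furniture and walls round the work are solid. World frame = base frame: x ahead of the robot, y to its left, z up, the work surface at z = 0. Lengths are in m, angles in rad, forces in N, time in s.
With the tool pointing down it reaches from about 0.3 to 0.825 m from the base axis. Payload 5.4 kg.
Tool frame: the origin (TCP) lies midway between the tips of the shut fingers; the grasp point (between the pads) lies 19 mm behind it; z points along the fingers, y is the line along which they close (so a half turn about z gives the same grasp; the last joint's range is limited). The gripper opens to 92 mm and grips with 3 to 60 N. Pads are 20 mm wide; open, the fingers measure 128 mm over their backs; the gripper's body (75 mm by 189 mm) begins 69 mm behind the grasp point.
Start: joints at [-1.438, 0.158, 1.597, -0, 1.386, -0.21], TCP at [0.193, -0.542, 0.215] pointing down, gripper open.
Joint ranges: [-2.91, 2.91], [-0.94, 2.29], [0.18, 2.7], [-1.29, 4.43], [0.17, 2.64], [-3, 3]. Speed limits (rad/s): [2.57, 2.57, 3.14, 3.14, 3.14, 3.14].

### API

Orientations are given as a rotation vector (axis times angle).
In Python, from plant import manip gives the robot as it stands.
- The arm moves only by the tool move_arm, never from a script. Its argument "motion" is a list of rows, each an object of numbers: "x", "y", "z": the shift along the world's x, y, z in cm; "roll": the turn about the world's z in rad; "fingers": the closure, from -1 (fully open) to 1 (shut), so that 0 is half open. A call has 1 to 5 rows; each row shifts and turns the commanded pose from where the row before left it; what a row does not reach is not made up. A row lasts 1/8 s, in which the tool goes at most 62.5 mm and 10.7 degrees, less where a joint would pass 70% of its speed; a pose out of reach is approached as far as the arm can. A call is refused whole if a number of a shift passes 6.25 or a number of a turn 0.188, either way. A call with a gripper value outside its range is refused whole. The fingers move at their own pace and stop on an object; "squeeze" is the grip in N (left out, the last holds). Time passes only in rows, so rows that do not move let the fingers close. It gives the time, the measured TCP pose, the force, the opening and the grip force at its end, in the units of the state.
- manip.sense(): the state, without advancing time (a new reading comes with each control period).
- manip.capture(name): name is "side" or "top" or "wrist"; returns a dict with "color" (400x640x3 uint8, red, green, blue), "fx", "fy", "cx", "cy" (pixels), "k1" (the pictures are not rectified: a ray, as slopes to the right and down, at radius r is drawn at 1 + k1 r^2 times it, then the intrinsics apply), "rvec" (rotation vector, rad) and "tvec" (3), from world to camera coordinates, as OpenCV has them. Camera axes: x right, y down, z forward; pixel columns grow to the right and rows downward; lengths in m; the calibration is good to about 2 mm. A picture is of the moment at which its call begins. There is no depth.
- manip.hand_in(): hands the job in; it is judged then, once.
The state is a dict: "clock": time; "joint_pos": joint angles; "dq": joint speeds; "joint_efforts": joint torques, N m; "ee_pos": TCP position; "ee_rot": TCP orientation; "ft_force": force on the tool from outside, world axes, zero at the start; "moment": the same for the moment, N m; "finger_gap": finger opening in m; "finger_force": force on a finger pad.
Only numpy, scipy, OpenCV 4.12 (cv2) and the standard library are available. Lean on these libraries where they do the work, as an engineer would, in place of code of your own. Each camera call takes 0.05 s, during which the arm holds its last target. There are 200 camera calls.

## Working session

There is one attempt and no reset: what is moved stays moved. The work goes in short steps, Python scripts to look and compute and a tool call to move; the robot and the scene stay as the last step left them, time stands still between calls to the robot, and variables do not carry over. Pictures are saved under pics/ and viewed, at most 10 in all, crops included, and the job is handed in when it is done.

Besides the shell and the picture viewer there is one more tool, called after "Call:" by a JSON object that holds its "op" and its "data". move_arm: Moves the arm, as the interface text tells. Its arguments: {"type":"object","properties":{"motion":{"type":"array","items":{"type":"object","properties":{"x":{"type":"number"},"y":{"type":"number"},"z":{"type":"number"},"roll":{"type":"number"},"fingers":{"type":"number"}}}},"squeeze":{"type":"number"}},"required":["motion"]}

```bash
mkdir -p pics
cat > h.py <<'E'
import numpy as np, cv2
from plant import manip
def cap(n,f):
    c=manip.capture(n); cv2.imwrite(f'pics/{f}.png',c['color'][...,::-1]); 
    np.save(f'pics/{f}.npy',{k:v for k,v in c.items()},allow_pickle=True); return c
def load(f): return np.load(f'pics/{f}.npy',allow_pickle=True).item()
def ray(c,uv):
    K=np.array([[c['fx'],0,c['cx']],[0,c['fy'],c['cy']],[0,0,1.]])
    p=cv2.undistortPoints(np.array([[uv]],float),K,np.array([c['k1'],0,0,0.]))[0,0]
    R=cv2.Rodrigues(np.array(c['rvec'],float))[0]; t=np.array(c['tvec'],float)
    return -R.T@t, R.T@np.array([p[0],p[1],1])
def onz(c,uv,z):
    o,d=ray(c,uv); return (o+d*(z-o[2])/d[2]).round(4)
def tri(c1,u1,c2,u2):
    o,d=ray(c1,u1);q,e=ray(c2,u2)
    s=np.linalg.lstsq(np.c_[d,-e],q-o,rcond=None)[0]
    a,b=o+d*s[0],q+e*s[1]; return ((a+b)/2).round(4),np.linalg.norm(a-b).round(4)
E
python3 - <<'E'
from h import *
a=cap('top','top0');b=cap('side','side0')
for c in(a,b): print(c['fx'],c['k1'],ray(c,(320,200)))
print(manip.sense())
E
```

```text
518.3227240344727 -0.1139737932860175 (array([0.36332343, 0.03733778, 1.18187961]), array([ 0.12913843, -0.00702498, -0.99167863]))
509.70703832736035 -0.10946916027752492 (array([1.54233635, 0.06638751, 0.64834828]), array([-0.87682516, -0.02971391, -0.47995319]))
{'clock': 0.1, 'joint_pos': array([-1.43809532e+00,  1.58989475e-01,  1.59808048e+00,  1.00861859e-05,
        1.38620635e+00, -2.10122557e-01]), 'dq': array([ 0.00013476, -0.0022331 , -0.00414802, -0.00010095,  0.00131406,
       -0.00097847]), 'joint_efforts': array([ 1.20225370e-03, -3.86502528e+01, -3.22959995e+01,  7.03659724e-02,
        3.38769774e-02, -5.37019457e-05]), 'ee_pos': array([ 0.19318046, -0.54098583,  0.21372838]), 'ee_rot': array([-3.09389555e+00, -5.35583015e-01, -1.17848725e-04]), 'ft_force': array([ 0.19504687,  0.54740999, -0.63245369]), 'moment': array([0.00141112, 0.0753237 , 0.00807167]), 'finger_force': 0.0, 'finger_gap': 0.09153855377641296}
```

View pics/top0.png

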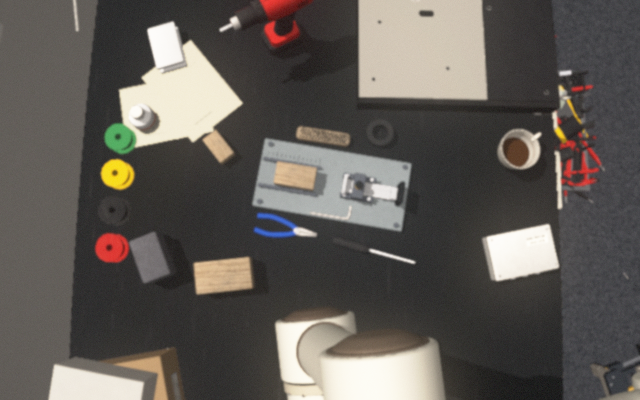

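View pics/side0.png

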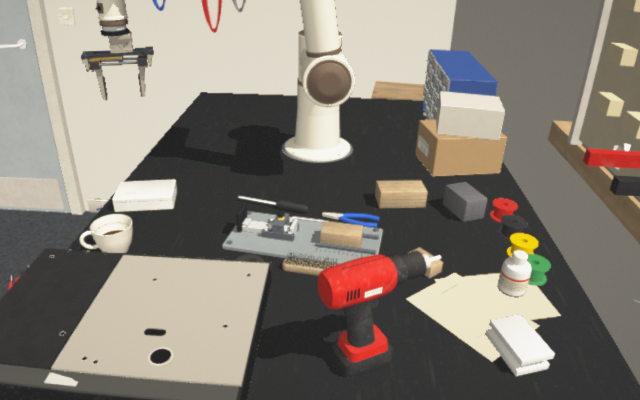

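The top view shows the fixture at about (333,184), with the push plate at its right end near (400,193) and the workpiece at (295,176). The pliers and screwdriver lie below it, and the brush and tape roll above. Next I measure from an enlarged crop.

Run:
```python
from h import *
a=load('top0');b=load('side0')
A=cv2.resize(a['color'][115:275,240:440],None,fx=4,fy=4,interpolation=cv2.INTER_CUBIC)[:,:,::-1][:600]
cv2.imwrite('pics/c1.png',A)
B=cv2.resize(b['color'][180:280,215:395],None,fx=4.4,fy=4.4,interpolation=cv2.INTER_CUBIC)[:,:,::-1]
cv2.imwrite('pics/c2.png',B)
```

```text
(no output)
```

View pics/c1.png

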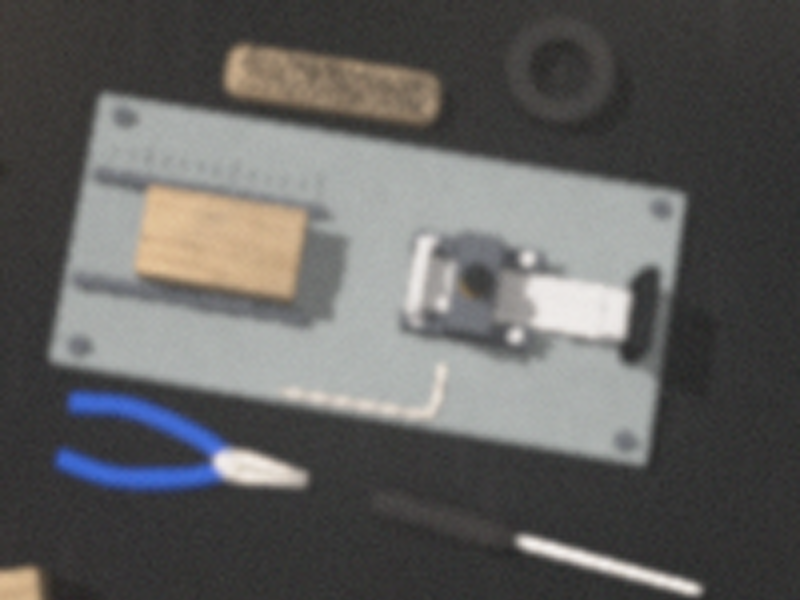

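View pics/c2.png

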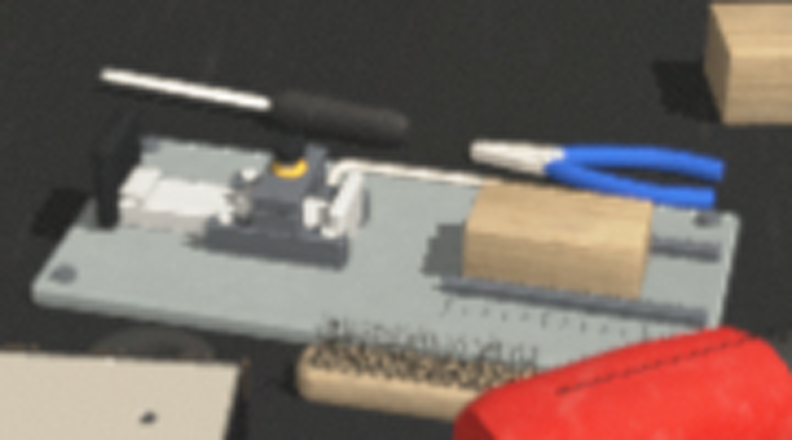

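The crops show the plate corners (c1) at (101,93), (686,192), (647,465) and (50,362). The workpiece top corners are at (150,184), (308,208), (296,299) and (137,275), and the push plate is at (645,315). In c2 the matching block top corners are (652,203), (485,183) and (465,237).

```bash
cat > m.py <<'E'
from h import *
a=load('top0');b=load('side0')
T=lambda u,v:(240+(u-1.5)/4,115+(v-1.5)/4)
S=lambda u,v:(215+(u-1.7)/4.4,180+(v-1.7)/4.4)
TL,TR,BR,BL=[onz(a,T(*p),.012) for p in((101,93),(686,192),(647,465),(50,362))]
print(TL,TR,BR,BL)
ey=(TL+BL-TR-BR)/2; L=np.linalg.norm(ey); ey/=L
yaw=np.arctan2(-ey[0],ey[1]); ex=np.array([np.cos(yaw),np.sin(yaw),0])
C=(TL+TR+BR+BL)/4; O=C-ey*.0025; O[2]=0
print('L',L,'W',np.linalg.norm((TL+TR-BL-BR)/2),'yaw',yaw,'O',O)
w=lambda x,y,z=0:(O+ex*x+ey*y+[0,0,z]).round(4)
inf=lambda p:np.array([(p-O)@ex,(p-O)@ey,p[2]]).round(4)
if __name__=='__main__':
    for t,s in(((137,275),(652,203)),((296,299),(485,183)),((308,208),(465,237))):
        p,e=tri(a,T(*t),b,S(*s)); print('wp',p,e,inf(p), inf(onz(a,T(*t),.047)))
    print('plate tri',tri(a,T(50,362),b,S(738,215))) 
    for t in((655,270),(632,362),(658,275),(637,360),(478,278)):print('push/pin',inf(onz(a,T(*t),.065)))
E
python3 m.py
```

```text
[0.6591 0.1589 0.012 ] [ 0.6057 -0.1803  0.012 ] [ 0.4478 -0.1563  0.012 ] [0.5016 0.1834 0.012 ]
L 0.3436557325289366 W 0.1595536038452282 yaw -0.15660944087802686 O [ 0.55316007 -0.0010444   0.        ]
wp [0.5476 0.1323 0.0422] 0.0005 [-0.0263  0.1308  0.0422] [-0.027   0.1305  0.047 ]
wp [0.5354 0.0443 0.0421] 0.0012 [-0.0246  0.042   0.0421] [-0.0253  0.0413  0.047 ]
wp [0.5872 0.0374 0.041 ] 0.0009 [0.0276 0.0433 0.041 ] [0.0264 0.0435 0.047 ]
plate tri (array([0.5019, 0.1829, 0.0094]), np.float64(0.0016))
push/pin [ 0.0214 -0.1502  0.065 ]
push/pin [-0.0309 -0.1453  0.065 ]
push/pin [ 0.0189 -0.1523  0.065 ]
push/pin [-0.0294 -0.1477  0.065 ]
push/pin [ 0.0004 -0.0552  0.065 ]
```

Call:
{"op": "move_arm", "data": {"motion": [{"x": 3.3,"y": 3.3,"roll": 0.18,"fingers": 1},{"x": 3.3,"y": 3.3,"roll": 0.18,"fingers": 1},{"x": 3.3,"y": 3.3,"roll": 0.18,"fingers": 1},{"x": 3.3,"y": 3.3,"roll": 0.18,"fingers": 1},{"x": 3.3,"y": 3.3,"roll": 0.18,"fingers": 1}], "squeeze": 20}}

```text
schema error: expected keys x, y, z, roll, fingers
```

Call:
{"op": "move_arm", "data": {"motion": [{"x": 3.3,"y": 3.3,"roll": 0.171},{"x": 3.3,"y": 3.3},{"x": 3.3,"y": 3.3},{"x": 3.3,"y": 3.3},{"x": 3.3,"y": 3.3}]}}

```text
schema error: expected keys x, y, z, roll, fingers
```

Call:
{"op": "move_arm", "data": {"motion": [{"x": 3.3,"y": 3.3,"z": 0,"roll": 0.18,"fingers": 1},{"x": 3.3,"y": 3.3,"z": 0,"roll": 0.18,"fingers": 1},{"x": 3.3,"y": 3.3,"z": 0,"roll": 0.18,"fingers": 1},{"x": 3.3,"y": 3.3,"z": 0,"roll": 0.18,"fingers": 1},{"x": 3.3,"y": 3.3,"z": 0,"roll": 0.18,"fingers": 1}], "squeeze": 20}}

```text
clock: 0.72
ee_pos: [0.359, -0.3751, 0.2142]
ee_rot: [-2.549, -1.836, -0.0]
ft_force: [1.1, 0.4, 0.3]
finger_gap: 0.0441
finger_force: 0.0
```

Call:
{"op": "move_arm", "data": {"motion": [{"x": 3.3,"y": 3.3,"z": 0,"roll": 0.171,"fingers": 1},{"x": 3.3,"y": 3.3,"z": 0,"roll": 0,"fingers": 1},{"x": 3.3,"y": 3.3,"z": 0,"roll": 0,"fingers": 1},{"x": 3.3,"y": 3.3,"z": 0,"roll": 0,"fingers": 1},{"x": 3.3,"y": 3.3,"z": 0,"roll": 0,"fingers": 1}]}}

```text
clock: 1.35
ee_pos: [0.524, -0.2101, 0.2142]
ee_rot: [-2.388, -2.04, 0.0]
ft_force: [0.3, -0.6, 0.1]
finger_gap: 0.0005
finger_force: 0.0
```

Run:
```python
from h import *
c=cap('wrist','w1'); print(ray(c,(320,200)))
```

```text
(array([ 0.53445571, -0.14104328,  0.38500325]), array([-0.03340381, -0.24830266, -0.96813976]))
```

View pics/w1.png

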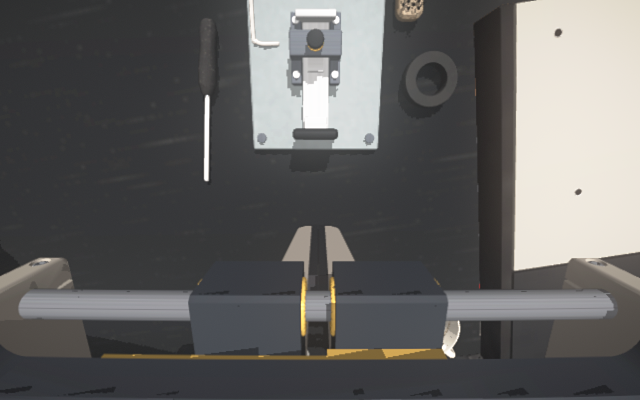

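The wrist view shows the push plate with its top edge from (293,134) to (338,134) and its outer edge at about row 139. Its middle is at column 315, and the fingers are shut in front of it at (318,230).

Run:
```python
from m import *
c=load('w1')
for p in((294,138),(337,138),(315,139),(315,129)): print(inf(onz(c,p,.065)))
for p in((254,150),(378,149)): print('corner',inf(onz(c,p,.012)))
print('pin',inf(onz(c,(315,39),.0685)))
p=manip.sense()['ee_pos']; print(inf(p))
for y in(-.20,-.165,-.115,-.113): print(y,w(-.001,y), ((w(-.001,y)-p)*100).round(2))
```

```text
[0.6591 0.1589 0.012 ] [ 0.6057 -0.1803  0.012 ] [ 0.4478 -0.1563  0.012 ] [0.5016 0.1834 0.012 ]
L 0.3436557325289366 W 0.1595536038452282 yaw -0.15660944087802686 O [ 0.55316007 -0.0010444   0.        ]
[-0.0232 -0.1541  0.065 ]
[ 0.0238 -0.1541  0.065 ]
[-0.0003 -0.1552  0.065 ]
[-0.0002 -0.1446  0.065 ]
corner [-0.0794 -0.1712  0.012 ]
corner [ 0.0799 -0.1701  0.012 ]
pin [ 0.0001 -0.0568  0.0685]
[ 0.006  -0.2066  0.2141]
-0.2 [ 0.521  -0.1984  0.    ] [ -0.58   0.77 -21.41]
-0.165 [ 0.5264 -0.1639  0.    ] [ -0.04   4.22 -21.41]
-0.115 [ 0.5342 -0.1145  0.    ] [  0.74   9.16 -21.41]
-0.113 [ 0.5345 -0.1125  0.    ] [  0.77   9.36 -21.41]
```

Call:
{"op": "move_arm", "data": {"motion": [{"x": -0.5,"y": 0.5,"z": -5.5,"roll": 0,"fingers": 1},{"x": 0,"y": 0,"z": -5.5,"roll": 0,"fingers": 1},{"x": 0,"y": 0,"z": -4.5,"roll": 0,"fingers": 1},{"x": 0,"y": 0,"z": -2.2,"roll": 0,"fingers": 1},{"x": 0.3,"y": 2.0,"z": 0,"roll": 0,"fingers": 1}]}}

```text
clock: 2.02
ee_pos: [0.5195, -0.1857, 0.0355]
ee_rot: [-2.388, -2.035, 0.002]
ft_force: [0.6, 1.1, 0.0]
finger_gap: 0.0004
finger_force: 0.0
```

Call:
{"op": "move_arm", "data": {"motion": [{"x": 0.16,"y": 1.0,"z": 0,"roll": 0,"fingers": 1},{"x": 0.16,"y": 1.0,"z": 0,"roll": 0,"fingers": 1},{"x": 0.16,"y": 1.0,"z": 0,"roll": 0,"fingers": 1},{"x": 0.16,"y": 1.0,"z": 0,"roll": 0,"fingers": 1}]}}

```text
clock: 2.52
ee_pos: [0.5285, -0.1481, 0.0391]
ee_rot: [2.384, 2.038, -0.003]
ft_force: [-2.9, -10.8, 2.7]
finger_gap: 0.0003
finger_force: 6.4
```

Call:
{"op": "move_arm", "data": {"motion": [{"x": 0.13,"y": 0.8,"z": 0,"roll": 0,"fingers": 1},{"x": 0.13,"y": 0.8,"z": 0,"roll": 0,"fingers": 1},{"x": 0.13,"y": 0.8,"z": 0,"roll": 0,"fingers": 1},{"x": 0.06,"y": 0.4,"z": 0,"roll": 0,"fingers": 1},{"x": 0,"y": 0,"z": 0,"roll": 0,"fingers": 1}]}}

```text
clock: 3.15
ee_pos: [0.5331, -0.1199, 0.0391]
ee_rot: [2.385, 2.039, -0.002]
ft_force: [-2.0, -7.1, 2.5]
finger_gap: 0.0004
finger_force: 3.2
```

Call:
{"op": "move_arm", "data": {"motion": [{"x": 0.06,"y": 0.4,"z": 0,"roll": 0,"fingers": 1},{"x": 0.05,"y": 0.3,"z": 0,"roll": 0,"fingers": 1},{"x": 0,"y": 0,"z": 0,"roll": 0,"fingers": 1}]}}

```text
clock: 3.52
ee_pos: [0.5339, -0.1151, 0.0392]
ee_rot: [2.382, 2.038, -0.006]
ft_force: [-4.8, -12.3, 1.4]
finger_gap: 0.0006
finger_force: 6.7
```

Call:
{"op": "move_arm", "data": {"motion": [{"x": 0.03,"y": 0.2,"z": 0,"roll": 0,"fingers": 1},{"x": 0,"y": 0,"z": 0,"roll": 0,"fingers": 1}]}}

```text
clock: 3.78
ee_pos: [0.534, -0.115, 0.0393]
ee_rot: [2.381, 2.037, -0.01]
ft_force: [-5.3, -20.1, 1.2]
finger_gap: 0.0002
finger_force: 10.1
```

The force climbs without further motion, so the slide is at its end stop. Now I let go quickly and back off.

Call:
{"op": "move_arm", "data": {"motion": [{"x": -0.9,"y": -5.5,"z": 0,"roll": 0,"fingers": 1},{"x": -0.5,"y": -3.0,"z": 0,"roll": 0,"fingers": 1},{"x": 0,"y": 0,"z": 5,"roll": 0,"fingers": 1},{"x": 0,"y": 0,"z": 6,"roll": 0,"fingers": 1},{"x": 0,"y": 0,"z": 6,"roll": 0,"fingers": 1}]}}

```text
clock: 4.4
ee_pos: [0.5195, -0.1941, 0.2099]
ee_rot: [2.389, 2.04, 0.001]
ft_force: [0.9, -1.1, 0.1]
finger_gap: 0.0004
finger_force: 0.0
```

Run:
```python
from m import *
c=cap('wrist','w2'); print(inf(manip.sense()['ee_pos']))
cv2.imwrite('pics/w2c.png',c['color'][0:250,150:500,::-1])
```

```text
[0.6591 0.1589 0.012 ] [ 0.6057 -0.1803  0.012 ] [ 0.4478 -0.1563  0.012 ] [0.5016 0.1834 0.012 ]
L 0.3436557325289366 W 0.1595536038452282 yaw -0.15660944087802686 O [ 0.55316007 -0.0010444   0.        ]
[ 0.0013 -0.1976  0.2198]
```

View pics/w2c.png

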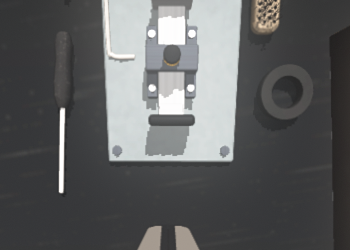

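The latched-looking push plate is now at rows 114–126 of the crop (full image about (322,120)), well forward of its rest place. I check its position and compute the next move.

Run:
```python
from m import *
c=load('w2'); print('face',inf(onz(c,(322,125),.065)))
p=manip.sense()['ee_pos']
print(((w(.0,.178)-p)*100).round(2), w(0,.178))
```

```text
[0.6591 0.1589 0.012 ] [ 0.6057 -0.1803  0.012 ] [ 0.4478 -0.1563  0.012 ] [0.5016 0.1834 0.012 ]
L 0.3436557325289366 W 0.1595536038452282 yaw -0.15660944087802686 O [ 0.55316007 -0.0010444   0.        ]
face [ 0.0006 -0.1252  0.065 ]
[  5.73  37.12 -21.98] [0.5809 0.1748 0.    ]
```

Face at -0.125: the slide is latched. I travel over the fixture, staying high, to the outer end of the channel.

Call:
{"op": "move_arm", "data": {"motion": [{"x": 0.8,"y": 5.3,"z": 0,"roll": 0,"fingers": 1},{"x": 0.8,"y": 5.3,"z": 0,"roll": 0,"fingers": 1},{"x": 0.8,"y": 5.3,"z": 0,"roll": 0,"fingers": 1},{"x": 0.8,"y": 5.3,"z": 0,"roll": 0,"fingers": 1},{"x": 0.8,"y": 5.3,"z": 0,"roll": 0,"fingers": 1}]}}

```text
clock: 5.08
ee_pos: [0.5597, 0.0727, 0.2081]
ee_rot: [2.388, 2.04, 0.002]
ft_force: [0.2, 0.3, 0.2]
finger_gap: 0.0004
finger_force: 0.0
```

Call:
{"op": "move_arm", "data": {"motion": [{"x": 0.8,"y": 5.3,"z": 0,"roll": 0,"fingers": 1},{"x": 0.8,"y": 5.3,"z": 0,"roll": 0,"fingers": 1},{"x": 0,"y": 0,"z": 0,"roll": 0,"fingers": 1}]}}

```text
clock: 5.45
ee_pos: [0.5752, 0.1802, 0.2078]
ee_rot: [-2.383, -2.046, -0.002]
ft_force: [0.3, -0.1, 0.1]
finger_gap: 0.0006
finger_force: 0.0
```

Run:
```python
from m import *
c=cap('wrist','w3'); s=manip.sense(); p=s['ee_pos']; print(p,inf(p),((w(.0,.178)-p)*100).round(2))
a=cap('top','top1')
cv2.imwrite('pics/w3v.png',np.vstack([c['color'][:300],a['color'][80:280]])[:,:,::-1])
```

```text
[0.6591 0.1589 0.012 ] [ 0.6057 -0.1803  0.012 ] [ 0.4478 -0.1563  0.012 ] [0.5016 0.1834 0.012 ]
L 0.3436557325289366 W 0.1595536038452282 yaw -0.15660944087802686 O [ 0.55316007 -0.0010444   0.        ]
[0.57525883 0.17809367 0.20767791] [-0.0061  0.1804  0.2077] [  0.56  -0.33 -20.77]
```

View pics/w3v.png

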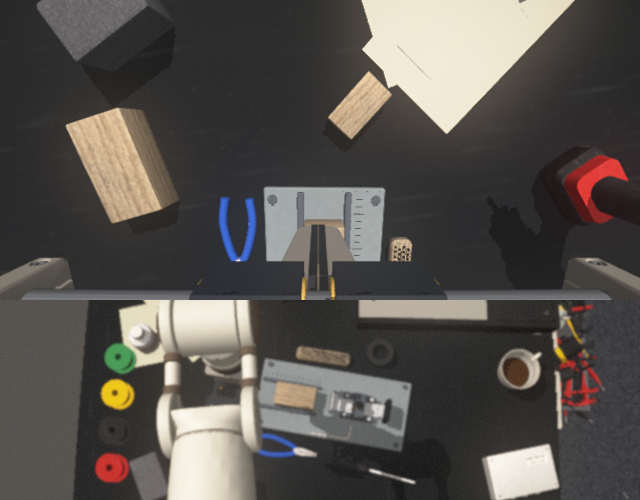

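The wrist view shows the workpiece's outer end at about (325,221), partly hidden by the fingers, and free space beyond it. The top view shows the tools unmoved and the slide inward. I go down beyond the workpiece.

Call:
{"op": "move_arm", "data": {"motion": [{"x": 0.6,"y": 0,"z": -5.5,"roll": 0,"fingers": 1},{"x": 0,"y": 0,"z": -5.5,"roll": 0,"fingers": 1},{"x": 0,"y": 0,"z": -4.0,"roll": 0,"fingers": 1},{"x": 0,"y": 0,"z": -2.6,"roll": 0,"fingers": 1},{"x": 0,"y": 0,"z": 0,"roll": 0,"fingers": 1}]}}

```text
clock: 6.18
ee_pos: [0.5795, 0.1748, 0.0294]
ee_rot: [-2.389, -2.036, 0.007]
ft_force: [0.4, -0.3, 0.8]
finger_gap: 0.0008
finger_force: 0.0
```

Run:
```python
from m import *
c=load('w3'); print('end',inf(onz(c,(325,221),.047)),inf(onz(c,(304,225),.047)),inf(onz(c,(344,225),.047)))
p=manip.sense()['ee_pos']; print(p,inf(p))
for y in(.142,.122,.110): print(y,((w(0,y)-p)*100).round(2))
```

```text
[0.6591 0.1589 0.012 ] [ 0.6057 -0.1803  0.012 ] [ 0.4478 -0.1563  0.012 ] [0.5016 0.1834 0.012 ]
L 0.3436557325289366 W 0.1595536038452282 yaw -0.15660944087802686 O [ 0.55316007 -0.0010444   0.        ]
end [0.0016 0.1404 0.047 ] [-0.024   0.1351  0.047 ] [0.0247 0.1354 0.047 ]
[0.57948666 0.1747554  0.02942476] [-0.0014  0.1778  0.0294]
0.142 [-0.42 -3.56 -2.94]
0.122 [-0.73 -5.53 -2.94]
0.11 [-0.92 -6.72 -2.94]
```

Call:
{"op": "move_arm", "data": {"motion": [{"x": -0.2,"y": -1.5,"z": 0,"roll": 0,"fingers": 1},{"x": -0.15,"y": -1.2,"z": 0,"roll": 0,"fingers": 1},{"x": -0.1,"y": -0.6,"z": 0,"roll": 0,"fingers": 1},{"x": -0.1,"y": -0.6,"z": 0,"roll": 0,"fingers": 1},{"x": -0.1,"y": -0.6,"z": 0,"roll": 0,"fingers": 1}]}}

```text
clock: 6.8
ee_pos: [0.5753, 0.1313, 0.032]
ee_rot: [2.389, 2.04, 0.001]
ft_force: [-0.6, 1.6, 1.4]
finger_gap: 0.0004
finger_force: 0.5
```

Call:
{"op": "move_arm", "data": {"motion": [{"x": -0.1,"y": -0.5,"z": 0,"roll": 0,"fingers": 1},{"x": -0.1,"y": -0.5,"z": 0,"roll": 0,"fingers": 1},{"x": -0.06,"y": -0.4,"z": 0,"roll": 0,"fingers": 1},{"x": 0,"y": 0,"z": 0,"roll": 0,"fingers": 1}]}}

```text
clock: 7.3
ee_pos: [0.5723, 0.1171, 0.0314]
ee_rot: [-2.389, -2.04, 0.001]
ft_force: [0.3, -0.4, 0.4]
finger_gap: 0.0003
finger_force: 0.0
```

Call:
{"op": "move_arm", "data": {"motion": [{"x": -0.06,"y": -0.3,"z": 0,"roll": 0,"fingers": 1},{"x": -0.05,"y": -0.3,"z": 0,"roll": 0,"fingers": 1},{"x": 0,"y": 0,"z": 0,"roll": 0,"fingers": 1}]}}

```text
clock: 7.68
ee_pos: [0.5712, 0.1112, 0.0315]
ee_rot: [-2.389, -2.04, 0.001]
ft_force: [0.3, -0.2, -0.2]
finger_gap: 0.0004
finger_force: 0.0
```

Call:
{"op": "move_arm", "data": {"motion": [{"x": -0.03,"y": -0.2,"z": 0,"roll": 0,"fingers": 1},{"x": -0.03,"y": -0.15,"z": 0,"roll": 0,"fingers": 1},{"x": 0,"y": 0,"z": 0,"roll": 0,"fingers": 1}]}}

```text
clock: 8.05
ee_pos: [0.5707, 0.1078, 0.0316]
ee_rot: [2.389, 2.04, -0.0]
ft_force: [-1.0, -0.6, 0.0]
finger_gap: 0.0005
finger_force: 0.0
```

Call:
{"op": "move_arm", "data": {"motion": [{"x": -0.02,"y": -0.12,"z": 0,"roll": 0,"fingers": 1},{"x": -0.02,"y": -0.1,"z": 0,"roll": 0,"fingers": 1}]}}

```text
clock: 8.3
ee_pos: [0.5708, 0.1066, 0.0318]
ee_rot: [-2.389, -2.039, -0.003]
ft_force: [1.1, 5.9, -1.0]
finger_gap: 0.0004
finger_force: 3.2
```

The force rises to 6 N with the tip stalled, so the workpiece is against the nose. I back off, go up and clear the view.

Call:
{"op": "move_arm", "data": {"motion": [{"x": 0,"y": 0,"z": 0,"roll": 0,"fingers": 1},{"x": 0.3,"y": 1.5,"z": 0,"roll": 0,"fingers": 1},{"x": 0.6,"y": 4,"z": 0,"roll": 0,"fingers": 1},{"x": 0,"y": 0,"z": 5.5,"roll": 0,"fingers": 1},{"x": 0,"y": 0,"z": 6,"roll": 0,"fingers": 1}]}}

```text
clock: 8.93
ee_pos: [0.5781, 0.1616, 0.1465]
ee_rot: [-2.386, -2.041, 0.005]
ft_force: [1.2, -0.1, 0.3]
finger_gap: 0.0003
finger_force: 0.0
```

Run:
```python
from m import *
a=cap('top','top2')
cv2.imwrite('pics/t2.png',cv2.resize(a['color'][115:265,240:440],None,fx=4,fy=4,interpolation=cv2.INTER_CUBIC)[:,:,::-1])
```

```text
[0.6591 0.1589 0.012 ] [ 0.6057 -0.1803  0.012 ] [ 0.4478 -0.1563  0.012 ] [0.5016 0.1834 0.012 ]
L 0.3436557325289366 W 0.1595536038452282 yaw -0.15660944087802686 O [ 0.55316007 -0.0010444   0.        ]
```

View pics/t2.png

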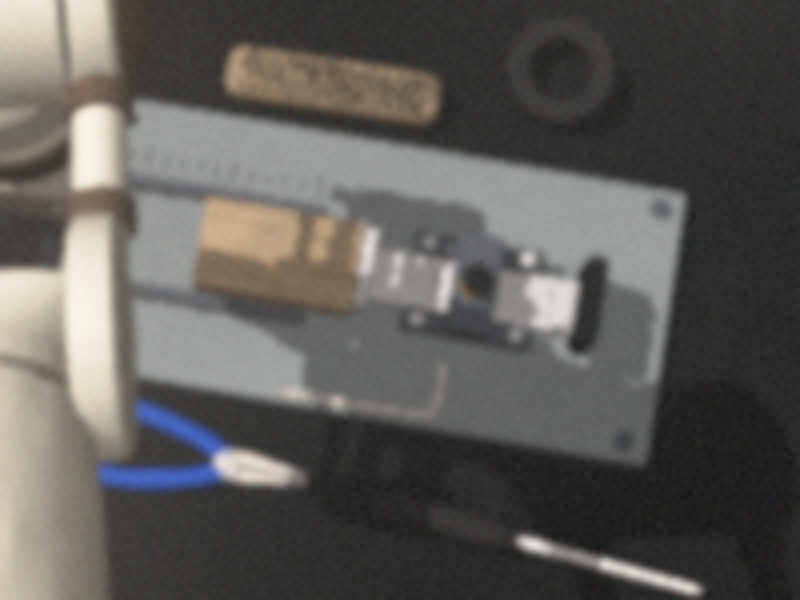

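The workpiece (right end at (362,265)) lies against the nose plate at (370,252). The push plate is still inward at (592,303), and the tools have not moved. Handing in.

```bash
python3 -c "
from plant import manip
print(manip.hand_in())"
```

```text
the job is handed in; nothing more can be done
None
```

I handed the job in after about 9 s on the robot's clock: the slide is latched at mid position, the workpiece lies against its nose, and the last picture shows no tool moved; the hand-in returned no verdict.

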